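# Clip the camping mug onto the ring of the picnic caddy

## Task

The picnic caddy is packed except for the green camping mug, whose handle is a snap hook. Pick up the mug, press the sprung gate of its handle against the steel ring on the front of the caddy until the ring slips past the gate into the top of the handle and the gate snaps shut behind it, then let the mug hang there. Be gentle: feel for the ring and for the gate's stop instead of forcing them, do not shove the caddy along, and leave the other things alone.

Things in the scene. Friction and masses are not known exactly. Their poses are not given: they have to be found in the camera images.
- mug_center (a point): Centre of the camping mug, half-way up (43 mm above its underside). Green, bright rim and foot, about 0.21 kg, 64 mm in diameter, 86 mm high, open top, 3 mm wall; stands upright on the worktop. z points to its mouth, x to the handle: a snap hook of 8 mm round steel in the mug's x-z plane, upper arm at z = +33 mm, lower arm at -30 mm (straight to x = 64 mm), reaching 80 mm from the mug's axis.
- gate_mouth (a point): Point on the shut gate's axis where the ring's bar should press: 75.5 mm from the mug's axis, 6 mm above its centre. Axes as the mug's; the bar comes from +x. Relative to it (mm): nose tip z = +7.5, nose inner side x = -3.5. Bar axis should enter at z = -1 to +3. Pressed in, it is clear of the nose at x = -7.5, 0 to 5 mm short of the gate's stop (less the lower it is). Then the mug goes down.
- crook (a point): Where the bar's axis rests once seated under the handle's upper arm: 10 mm nearer to the mug and 19 mm higher than gate_mouth, axes as the mug's. The bar slides up here when the mug is lowered by 19 mm with the gate pressed fully in; it leaves the gate's end, and the gate snaps shut under it, about 10 mm below this point. The bar may also lie up to 15 mm nearer to the mug.
- gate (a joint): Brass gate, a 7 mm round bar closing the outer side of the handle: pivot 13 mm under gate_mouth, free end 22 mm above the pivot, just under the nose. Value in rad: 0 shut, 1.2 fully in (towards the mug) at its stop; it opens inward only. Pressed at gate_mouth it yields from 2.7 N and takes 8 N at the stop, by then mostly pushing the mug down; there the force rises steeply. Lower down it takes more.
- pad_eye: Screwed plate of the folding D-ring on the caddy's front board, 76 x 30 mm; origin on the board's face, 147 mm above the worktop, x into the board, z up. The ring, 8 mm round steel, hinges about y on an axis 9 mm out (x = -9 mm). Its outer bar lies along y, 34 mm from the hinge, straight for 24 mm; hole 30 mm wide. The hinge is stiff (holds 13 N at the bar): the ring keeps its angle, from 0.7 rad up to 0.85 down, not measured.
- camp_mug: The camping mug with handle and gate; origin at the centre of its underside, axes as mug_center. Let go on the ring, it tips about the bar by 0.4 to 0.8 rad until the handle's lower arm rests on the caddy's board.
- caddy: Wooden picnic caddy, 164 x 290 mm, long boards 165 mm high, carrying bar 245 mm up along its middle; loose on the worktop, packed with a bottle, a mill, a jar and lemons (up to 255 mm high), about 3.4 kg in all; a push of some 17 N makes it slide. Origin at the centre of its underside, z up; its front board, with the ring, faces its own -x.
- mug_flowered: Ceramic mug with a flower pattern, 94 mm high: leave it alone. Origin at the centre of its underside.
- teaspoon: Metal teaspoon, 137 mm long: leave it alone. Origin at the centre of its underside.

How it is judged:
On the way, in this order (a step that is already met when the one before it is completed fails the run):
1. the ring, at the mouth of the handle, presses the gate open (value of joint gate above 0.5 rad and contact force between camp_mug and pad_eye above 1 N), for 0.04 s.
2. the ring is in the top of the handle and the gate has snapped shut behind it (x of crook in the frame of pad_eye between -0.052 and -0.006 m and y of crook in the frame of pad_eye between -0.02 and 0.02 m and z of crook in the frame of pad_eye between -0.036 and 0.04 m and value of joint gate below 0.06 rad), for 0.2 s.
At the end, for the whole second after the job is handed in: The ring's bar lies in the top of the mug's handle; the gate is shut (below 0.06 rad); the mug hangs at rest from the ring, clear of the worktop, mouth up (tilt below 1.1 rad), and the caddy is within 12 mm of where it stood (all of step 2 and contact force between camp_mug and pad_eye above 0.5 N and height (world z) of camp_mug above 0.01 m and angle between mug_center's own z axis and vertical below 1.1 rad and linear speed of camp_mug below 0.03 m/s and angular speed of camp_mug below 0.3 rad/s and distance of caddy from where it was at the start of the episode below 0.012 m); the robot touches nothing.
It fails at once if the mug was forced against the ring with more than 15 N while it was held (contact force between camp_mug and pad_eye above 15 N and contact force between the fingers and camp_mug above 2 N).
It fails at once if the caddy was shoved 12 mm or more (distance of caddy from where it was at the start of the episode above 0.012 m).
It fails at once if the flowered mug or the teaspoon was disturbed (distance of any of mug_flowered, teaspoon from where it was at the start of the episode above 0.02 m).
It also fails if it takes over 58 s, if anything falls off the work surface, if the arm or the gripper's body presses on something with over 40 N, if the wrist force passes 120 N, or if a joint passes its speed limit or range.

## Robot

A 6-joint arm with a two-finger parallel gripper is mounted at the origin on a cart in front of the work surface, level with it; the furniture and walls round the work are solid. World frame = base frame: x ahead of the robot, y to its left, z up, the work surface at z = 0. Lengths are in m, angles in rad, forces in N, time in s.
With the tool pointing down it reaches from about 0.4 to 0.825 m from the base axis. Payload 7 kg.
Tool frame: the origin (TCP) lies at the very end of the fingers, on their centre line; the grasp point (between the pads) lies 19 mm behind it (arm.pinch_z is the z of the grasp point in the tool frame, in m); z points along the fingers, y is the direction in which the jaws open and shut (so a half turn about z gives the same grasp; the last joint's range is limited). The gripper opens to 88 mm and grips with 3 to 60 N. Pads are 19 mm wide; open, the fingers measure 130 mm over their backs; the gripper's body (78 mm by 193 mm) begins 47 mm behind the grasp point.
Start: joints at [1.424, 0.359, 0.012, 0, -1.224, -0.288], TCP at [0.284, 0.612, 0.227] pointing down, gripper open.
Joint ranges: [-3.07, 3.07], [-1.43, 2.12], [-1.02, 1.25], [-3.03, 1.67], [-3.05, -0], [-3.03, 3.03]. Speed limits (rad/s): [2.39, 2.39, 3.01, 3.14, 3.14, 3.14].

## Interface

Orientations are given as [roll, pitch, yaw] about the fixed x, y, z axes, in that order (R = Rz(yaw) Ry(pitch) Rx(roll)).
In Python, from station import arm gives the robot as it stands.
- The arm moves only by the tool drive_tool, never from a script. Its argument "targets" is a list of rows, each a list of 6 numbers: the shift along the world's x, y, z in units of 0.04 m (1.0 is 0.04 m), then the turn, a rotation vector about the world's x, y, z in units of 6 degrees (1.0 is 6 degrees). In form: [[x, y, z, wx, wy, wz], ...]. A call has 1 to 5 rows; each row shifts and turns the commanded pose from where the row before left it; what a row does not reach is not made up. A row lasts 1/8 s, in which the tool goes at most 62.5 mm and 10.7 degrees, less where a joint would pass 70% of its speed; a pose out of reach is approached as far as the arm can. A call with a number of a shift or a turn outside -1 to 1 is refused whole. A call with a gripper value outside its range is refused whole. "claw" is the opening, from 0 (shut) to 1 (fully open), set as the call begins (left out, the last holds). The fingers move at their own pace and stop on an object; "newtons" is the grip in N (left out, the last holds). Time passes only in rows, so rows that do not move let the fingers close. It gives the time, the measured TCP pose, the force and the opening at its end, in the units of the state.
- arm.get_state(): the state, without advancing time (a new reading comes with each control period).
- arm.grab_frame(name): name is "scene" or "top"; returns (picture, depth): 384x512x3 uint8, red, green, blue; 384x512 float32, m along the optical axis (not along the pixel's ray), 0 where there is no reading.
- arm.get_calibration(name): a dict with "mtx" (3x3 intrinsics, pixels), "dist_coeffs" ([k1, k2, p1, p2, k3] as OpenCV has them; the pictures are not rectified), "origin" and "rotation" of the camera in the world. Camera axes: x right, y up, looking along -z (the intrinsics and any distortion apply to the point x, -y, -z); pixel columns grow to the right and rows downward; lengths in m; the calibration is good to about 2 mm. A picture is of the moment at which its call begins. get_calibration takes no time and is no camera call.
- arm.job_done(): hands the job in, once; it reports no verdict.
Trained networks look in the newest picture that a camera, given by its name, has taken for a name from the list of things; names that differ only in an ending like _2 or _b are one class to them, and where a whole thing is asked for, a point or a joint stands for the part that bears it (a point fixed in the world has none). Each returns a list of dicts, best first, with "score" (0 to 1); they miss things now and then, are a little off and sometimes report something else, mostly with a low value. They report only what shows in the picture. A call takes as long as a camera call.
- arm.search_frame(target, camera): "point" ([x, y, z] in m, in the coordinates of the camera as it stood for that picture, good to about 4 mm: the middle of the surface that is visible of it).
- arm.cut_out(target, camera): "pixels" (384x512 bool, what is visible of it).
- arm.landmark_of(target, camera): "point" ([x, y, z] in m, in the coordinates of the camera as it stood for that picture, good to about 4 mm: a listed point, or the origin of a listed thing).
The state is a dict: "t": time; "q": joint angles; "qd": joint speeds; "joint_efforts": joint torques, N m; "eef_pos": TCP position; "ee_rot": TCP orientation; "force": force on the tool from outside, world axes, zero at the start; "moment": the same for the moment, N m; "width": finger opening in m.
Only numpy, scipy, OpenCV 4.12 (cv2) and the standard library are available. Lean on these libraries where they do the work, as an engineer would, in place of code of your own. Each camera call takes 0.05 s, during which the arm holds its last target. There are 200 camera calls.

## Working session

There is one attempt and no reset: what is moved stays moved. The work goes in short steps, Python scripts to look and compute and a tool call to move; the robot and the scene stay as the last step left them, time stands still between calls to the robot, and variables do not carry over. Pictures are saved under pics/ and viewed, about 8 in all and at most 12, crops included, and the job is handed in when it is done.

Besides the shell and the picture viewer there is one more tool, called after "Emit:" as a command line: name --pt "numbers of a row" for each row, then --argument value for the rest. drive_tool: Moves the arm, as the interface text tells. Shifts and turns lie within -1 to 1; 1 stands for 0.04 m of shift or 6 degrees of turn. Its arguments: {"type":"object","properties":{"targets":{"type":"array"},"claw":{"type":"number"},"newtons":{"type":"number"}},"required":["targets"]}

```bash
ls; mkdir -p pics; cat > h.py <<'E'
import numpy as np, cv2
from station import arm
def w(p,cam):
    c=arm.get_calibration(cam); return np.array(c["rotation"])@np.array(p)+np.array(c["origin"])
def px(u,v,d,cam):
    c=arm.get_calibration(cam)
    n=cv2.undistortPoints(np.array([[[u,v]]],float),np.array(c["mtx"]),np.array(c["dist_coeffs"]))[0,0]
    return w([n[0]*d,-n[1]*d,-d],cam)
def cloud(mask,depth,cam):
    c=arm.get_calibration(cam); v,u=np.nonzero(mask&(depth>0)); d=depth[v,u].astype(float)
    n=cv2.undistortPoints(np.stack([u,v],1).astype(float)[:,None],np.array(c["mtx"]),np.array(c["dist_coeffs"]))[:,0]
    return np.stack([n[:,0]*d,-n[:,1]*d,-d],1)@np.array(c["rotation"]).T+np.array(c["origin"])
def proj(P,cam):
    c=arm.get_calibration(cam); q=(np.atleast_2d(P)-np.array(c["origin"]))@np.array(c["rotation"])
    q=q*[1,-1,-1]
    return cv2.projectPoints(q,np.zeros(3),np.zeros(3),np.array(c["mtx"]),np.array(c["dist_coeffs"]))[0][:,0]
E
python3 - <<'E'
from h import *
np.set_printoptions(precision=4,suppress=True)
for cam in("scene","top"):
    im,d=arm.grab_frame(cam); cv2.imwrite(f"pics/{cam}0.png",im[:,:,::-1]); np.save(f"{cam}0.npy",d)
    print(cam,arm.get_calibration(cam)["origin"])
    for n in("mug_center","gate_mouth","crook","pad_eye","caddy","mug_flowered","teaspoon"):
        r=arm.landmark_of(n,cam); print(n,[(round(x["score"],2),w(x["point"],cam)) for x in r[:2]])
print(arm.get_state())
E
```

```text
pics
scene [-0.3585 -1.1574  0.8   ]
mug_center [(0.91, array([ 0.6411, -0.1578,  1.7996]))]
gate_mouth [(0.74, array([ 0.734 , -0.0648,  1.8925]))]
crook [(0.77, array([ 0.7178, -0.0811,  1.8763]))]
pad_eye [(0.65, array([0.8307, 0.0318, 1.9892]))]
caddy [(0.89, array([0.9954, 0.1965, 2.1539]))]
mug_flowered [(0.85, array([0.8331, 0.0342, 1.9916]))]
teaspoon [(0.6, array([ 0.6575, -0.1414,  1.816 ])), (0.18, array([ 0.6426, -0.1563,  1.8011]))]
top [ 0.3886 -0.2234  1.0777]
mug_center [(0.87, array([1.9766, 1.3647, 2.6658]))]
gate_mouth [(0.9, array([1.9942, 1.3823, 2.6834]))]
crook [(0.71, array([1.9616, 1.3497, 2.6507]))]
pad_eye [(0.53, array([1.9007, 1.2888, 2.5898]))]
caddy [(0.92, array([2.1429, 1.531 , 2.832 ])), (0.42, array([2.0284, 1.4165, 2.7176]))]
mug_flowered [(0.9, array([2.1281, 1.5161, 2.8172]))]
teaspoon [(0.74, array([2.0253, 1.4134, 2.7144]))]
{'t': 0.8, 'q': array([ 1.4241,  0.3586,  0.0119, -0.    , -1.2241, -0.2881]), 'qd': array([ 0.0004, -0.0017,  0.0012,  0.0002, -0.0008,  0.0012]), 'joint_efforts': array([  0.0006, -58.229 ,  29.3275,   7.0019,   0.0124,  -0.    ]), 'eef_pos': array([0.2843, 0.6122, 0.2266]), 'ee_rot': array([-3.1416,  0.    , -0.4348]), 'force': array([-0.1954, -0.1462, -0.1832]), 'moment': array([-0.0224, -0.0084,  0.0035]), 'width': 0.08714773048583815}
```

```bash
python3 - <<'E'
s=open('h.py').read()
s=s.replace('from station import arm','from scipy.spatial.transform import Rotation as Ro\nfrom station import arm\nnp.set_printoptions(precision=4,suppress=True)\ndef RR(c): return Ro.from_euler("xyz",c["rotation"]).as_matrix()').replace('np.array(c["rotation"])','RR(c)')
open('h.py','w').write(s)
E
python3 - <<'E'
from h import *
for cam in("scene","top"):
    print(cam,arm.get_calibration(cam)["rotation"],arm.get_calibration(cam)["mtx"])
    im,d=arm.grab_frame(cam)
    for n in("mug_center","gate_mouth","crook","pad_eye","caddy","mug_flowered","teaspoon"):
        r=arm.landmark_of(n,cam); print(n,[(round(x["score"],2),w(x["point"],cam)) for x in r[:2]])
a,b=[cv2.imread(f"pics/{c}0.png") for c in("scene","top")]
cv2.imwrite("pics/both.png",cv2.resize(np.vstack([a,b]),(800,1200))[:600]); cv2.imwrite("pics/t.png",cv2.resize(b,(800,600)))
E
```

```text
scene [ 1.0896  0.0141 -0.799 ] [[472.2911   0.     250.2586]
 [  0.     472.2911 193.5791]
 [  0.       0.       1.    ]]
mug_center [(0.96, array([ 0.4317, -0.1395,  0.0433])), (0.61, array([ 0.6517, -0.3405, -0.0008]))]
gate_mouth [(0.59, array([ 0.5079, -0.1259,  0.0501])), (0.33, array([ 0.5005, -0.1284,  0.0624]))]
crook [(0.61, array([ 0.5019, -0.1302,  0.0642]))]
pad_eye [(0.6, array([ 0.5703, -0.3314,  0.1514]))]
caddy [(0.7, array([ 0.6522, -0.3382,  0.0038]))]
mug_flowered [(0.79, array([ 0.4898, -0.4924, -0.001 ]))]
teaspoon [(0.45, array([0.4662, 0.0238, 0.0077]))]
top [ 0.1726 -0.0055 -1.5667] [[373.6349   0.     253.6657]
 [  0.     373.6349 192.423 ]
 [  0.       0.       1.    ]]
mug_center [(0.81, array([ 0.4337, -0.1357,  0.0433])), (0.72, array([ 0.5731, -0.3282,  0.1394]))]
gate_mouth [(0.94, array([ 0.5135, -0.1182,  0.0489]))]
crook [(0.72, array([ 0.5004, -0.1258,  0.0655])), (0.44, array([ 0.4412, -0.1339, -0.0059]))]
pad_eye [(0.54, array([ 0.5727, -0.3304,  0.1401]))]
caddy [(0.77, array([ 0.647 , -0.3393,  0.0001]))]
mug_flowered [(0.65, array([ 0.4911, -0.4922, -0.001 ]))]
teaspoon [(0.65, array([0.4737, 0.0279, 0.0015]))]
```

View pics/both.png

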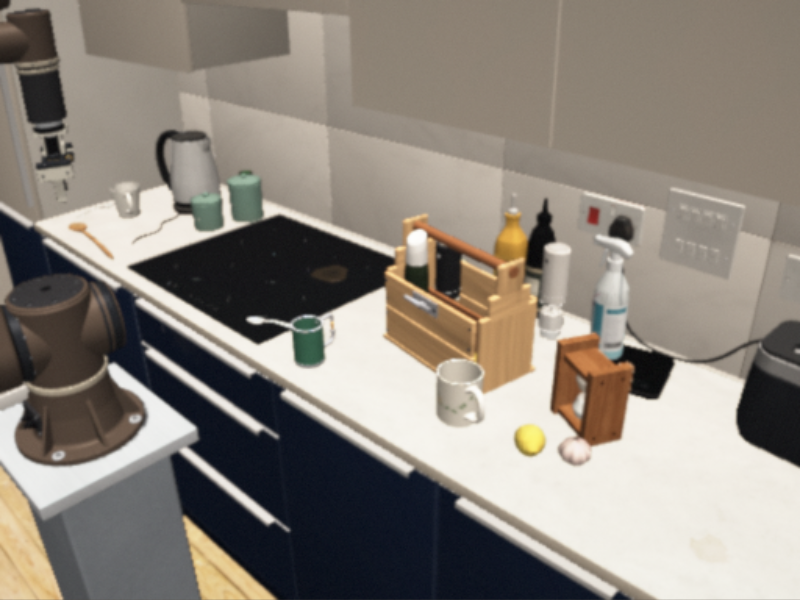

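View pics/t.png

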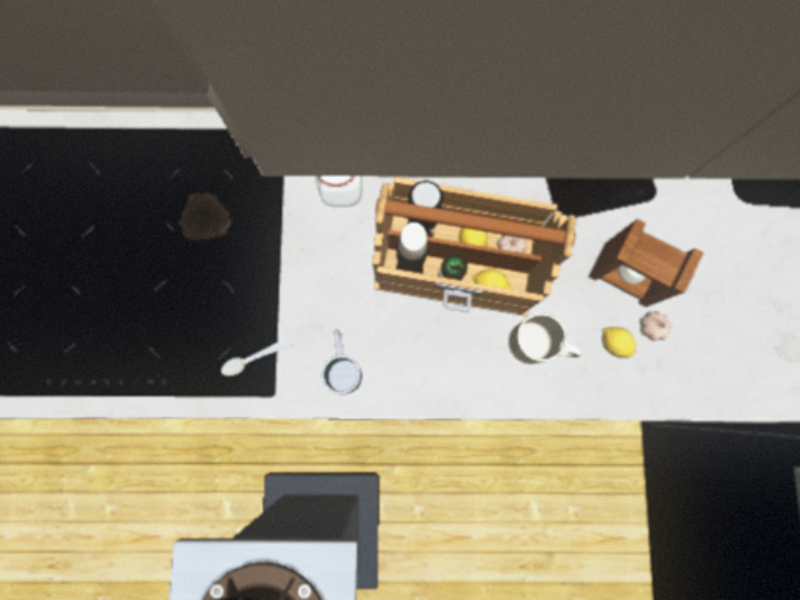

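```bash
cat > m.py <<'E'
from h import *
out=[]
for cam in("scene","top"):
    im,d=arm.grab_frame(cam)
    for n in("caddy","pad_eye","camp_mug"):
        r=arm.cut_out(n,cam)
        for x in r[:1]:
            P=cloud(x["pixels"],d,cam); print(cam,n,round(x["score"],2),len(P),np.percentile(P,[2,50,98],axis=0).tolist())
            np.save(f"{cam}_{n}.npy",P)
    big=cv2.resize(im,None,fx=1,fy=1)
    u,v=proj([0.55,-0.33,0.14],cam)[0].astype(int); c1=im[v-40:v+40,u-50:u+50]
    u,v=proj([0.46,-0.135,0.05],cam)[0].astype(int); c2=im[v-40:v+40,u-50:u+50]
    out.append(np.hstack([cv2.resize(c,(400,300),interpolation=cv2.INTER_CUBIC) for c in (c1,c2)]))
cv2.imwrite("pics/crops.png",np.vstack(out)[:,:,::-1])
P=np.load("scene_caddy.npy"); P=P[(P[:,2]>.03)&(P[:,2]<.15)]
# front face: RANSAC vertical plane with normal near +x
rng=np.random.default_rng(0);best=0
for _ in range(2000):
    a,b=P[rng.integers(len(P),size=2),:2]; t=b-a
    if np.linalg.norm(t)<.08: continue
    n=np.array([t[1],-t[0]])/np.linalg.norm(t); n*=np.sign(n[0])
    if n[0]<.9: continue
    i=abs((P[:,:2]-a)@n)<.003
    if i.sum()>best: best=i.sum(); B=i
Q=P[B][:,:2]; c=Q.mean(0); n=np.linalg.svd(Q-c,full_matrices=False)[2][1]; n*=np.sign(n[0])
t=np.array([-n[1],n[0]]);s=(Q-c)@t
print("front",best,len(P),"yaw",np.arctan2(n[1],n[0]),"d",c@n,"ends",c+t*s.min(),c+t*s.max())
E
python3 m.py
```

```text
scene caddy 0.89 7100 [[0.5518514018584195, -0.4938913095213303, 0.017592211447452356], [0.6178532533124965, -0.352728624113375, 0.13618672238507612], [0.7349145546905899, -0.2048869016295021, 0.2564541845951157]]
scene pad_eye 0.47 177 [[0.5321661438704495, -0.3644631777394634, 0.13035075783538969], [0.5664628484081291, -0.3357258776202885, 0.15527033284218938], [0.5780269056141546, -0.29193376343760896, 0.17186941516532325]]
scene camp_mug 0.88 657 [[0.4021813225309678, -0.1696502794696845, 0.00396156209539059], [0.4240663461015729, -0.1519898053781532, 0.05877394932589064], [0.47892276989952764, -0.10607669554135328, 0.08912323940124553]]
top caddy 0.83 8772 [[0.5529869090971076, -0.48050470447357596, 0.012632191924402738], [0.6411943060271736, -0.34443754417030603, 0.13505649699268324], [0.743226511417426, -0.1983533048670858, 0.2599602294292011]]
top pad_eye 0.54 209 [[0.5380053774811974, -0.3561054585173351, 0.1152039054869247], [0.5649569063978436, -0.32101269845327973, 0.153686522501836], [0.577449001844233, -0.2921479144959558, 0.17215574676408232]]
top camp_mug 0.62 561 [[0.40776049640065276, -0.16438182028924261, 0.004986560697584208], [0.44171383484714394, -0.1282628420753552, 0.01170230965060215], [0.5033494146424349, -0.10519382773860333, 0.08916886013556424]]
front 1461 3764 yaw -0.1737663511433373 d 0.6209307853195296 ends [ 0.5488 -0.4653] [ 0.5958 -0.1975]
```

View pics/crops.png

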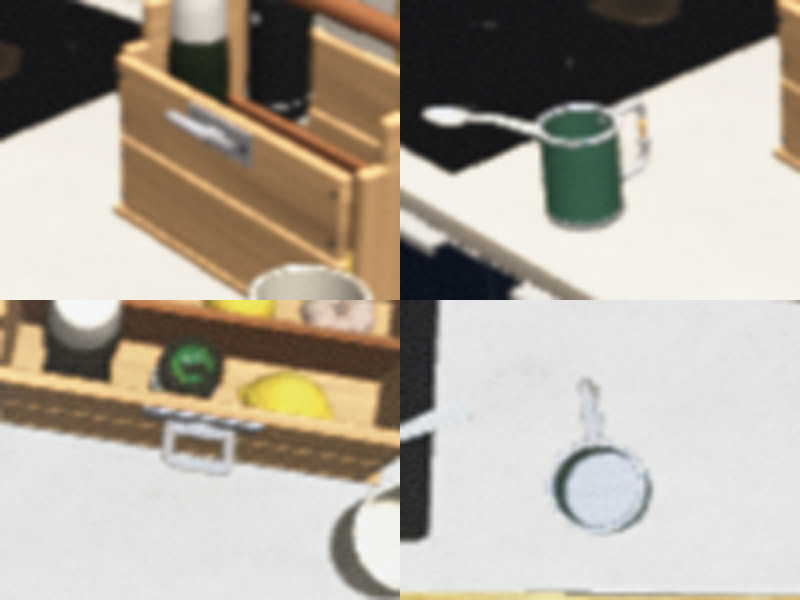

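```bash
python3 - <<'E'
from h import *
yaw=-.1738;d0=.6209;n=np.array([np.cos(yaw),np.sin(yaw)]);t=np.array([-n[1],n[0]])
for cam in("scene","top"):
    P=np.load(f"{cam}_pad_eye.npy"); x=P[:,:2]@n-d0; y=P[:,:2]@t; z=P[:,2]
    k=x<-.012
    print(cam,"plate y",np.percentile(y[~k],[3,50,97]))
    o=np.argsort(x)[:]; Q=np.stack([x,y,z],1)[o]; print(k.sum()); print(Q[:k.sum()][::3])
P=np.load("top_caddy.npy");x=P[:,:2]@n-d0; k=(x<.004)&(x>-.01)&(P[:,2]>.15);print("toprim",np.c_[x,P[:,:2]@t,P[:,2]][k][::12])
for cam in("scene","top"):
    P=np.load(f"{cam}_camp_mug.npy")
    H=P[(P[:,0]>.475)]; print(cam,"handle",len(H),H.mean(0)); 
    R=P[(P[:,2]>.08)&(P[:,0]<.475)]; c=R[:,:2].mean(0)
    from scipy.optimize import least_squares
    f=least_squares(lambda p:np.hypot(R[:,0]-p[0],R[:,1]-p[1])-.031,c,loss="soft_l1",f_scale=.002); print("rim",len(R),f.x, "handle yaw",[np.arctan2(h[1]-f.x[1],h[0]-f.x[0]) for h in [H.mean(0)]])
E
```

```text
scene plate y [-0.2614 -0.2319 -0.188 ]
46
[[-0.0413 -0.235   0.1747]
 [-0.04   -0.2332  0.1703]
 [-0.0391 -0.2368  0.1682]
 [-0.0384 -0.2454  0.1715]
 [-0.0373 -0.2151  0.1686]
 [-0.0367 -0.2478  0.1655]
 [-0.036  -0.2328  0.1721]
 [-0.0343 -0.2161  0.1713]
 [-0.0333 -0.2482  0.1679]
 [-0.0321 -0.2466  0.1701]
 [-0.0298 -0.2485  0.1669]
 [-0.0264 -0.2488  0.1659]
 [-0.0225 -0.2485  0.1613]
 [-0.0174 -0.2468  0.1556]
 [-0.0149 -0.2341  0.1462]
 [-0.014  -0.2472  0.1514]]
top plate y [-0.253  -0.2197 -0.1883]
70
[[-0.0377 -0.2096  0.171 ]
 [-0.0365 -0.2169  0.1713]
 [-0.0361 -0.2341  0.1725]
 [-0.0354 -0.2092  0.1717]
 [-0.0341 -0.2417  0.1688]
 [-0.0332 -0.2064  0.171 ]
 [-0.0318 -0.2092  0.1654]
 [-0.0304 -0.2061  0.1691]
 [-0.0282 -0.2392  0.1617]
 [-0.0267 -0.2061  0.1627]
 [-0.0252 -0.2435  0.1634]
 [-0.0239 -0.2058  0.1608]
 [-0.0221 -0.2434  0.1604]
 [-0.0211 -0.2054  0.1593]
 [-0.0196 -0.2408  0.158 ]
 [-0.0183 -0.2004  0.1533]
 [-0.0167 -0.2406  0.1561]
 [-0.015  -0.2049  0.154 ]
 [-0.0138 -0.2381  0.1516]
 [-0.0134 -0.2428  0.1545]
 [-0.0132 -0.2254  0.1505]
 [-0.0127 -0.202
[... 458 characters left out ...]
05 -0.2221  0.1619]
 [-0.0036 -0.2083  0.1524]
 [-0.0003 -0.2373  0.1616]
 [-0.0037 -0.2235  0.1533]
 [-0.0004 -0.2523  0.1628]
 [-0.0096 -0.2042  0.1524]
 [-0.0033 -0.248   0.1607]
 [ 0.0012 -0.277   0.1647]
 [-0.0077 -0.2294  0.1527]
 [-0.0004 -0.2779  0.1605]
 [ 0.0037 -0.3087  0.1677]
 [-0.0008 -0.2927  0.1629]
 [ 0.0038 -0.3215  0.1663]
 [ 0.0014 -0.3199  0.1638]
 [ 0.0002 -0.3214  0.1575]
 [ 0.0039 -0.3494  0.165 ]
 [ 0.0022 -0.3505  0.1615]
 [-0.0014 -0.3506  0.1527]]
scene handle 16 [ 0.492  -0.1284  0.0423]
rim 116 [ 0.4344 -0.1372] handle yaw [np.float64(0.1507096701065209)]
top handle 57 [ 0.4925 -0.1265  0.0579]
rim 96 [ 0.436  -0.1344] handle yaw [np.float64(0.1390226809871257)]
```

Emit:
drive_tool --pt "0.6 -1 0 0 0 0.4" --pt "0.6 -1 0 0 0 0.4" --pt "0.5 -1 0 0 0 0.4" --pt "0.4 -1 0 0 0 0.4" --pt "0.3 -1 0 0 0 0.4" --claw 1

```text
t: 2.62
eef_pos: [0.3809, 0.4108, 0.2267]
ee_rot: [-3.141, -0.0, -0.224]
force: [0.1, 0.3, -0.1]
width: 0.0873
```

Emit:
drive_tool --pt "0.3 -1 0 0 0 0.4" --pt "0.2 -1 0 0 0 0.4" --pt "0.2 -1 0 0 0 0.4" --pt "0.1 -1 0 0 0 0.4" --pt "0.1 -1 0 0 0 0.4"

```text
t: 3.25
eef_pos: [0.4164, 0.2109, 0.2268]
ee_rot: [-3.141, -0.0, -0.014]
force: [0.7, -0.1, -0.6]
width: 0.0876
```

Emit:
drive_tool --pt "0.1 -1 0 0 0 0.4" --pt "0.1 -1 0 0 0 0.4" --pt "0.1 -1 0 0 0 0.4" --pt "0.1 -1 0 0 0 0.3" --pt "0 -1 0 0 0 0.2"

```text
t: 3.88
eef_pos: [0.4324, 0.0109, 0.2269]
ee_rot: [-3.141, -0.001, 0.163]
force: [0.5, 0.0, -0.4]
width: 0.0874
```

Emit:
drive_tool --pt "0 -1 -0.3 0 0 0" --pt "0 -1 -0.5 0 0 0" --pt "0 -1 -0.5 0 0 0" --pt "0 -0.7 -0.5 0 0 0" --pt "0 0 0 0 0 0"

```text
t: 4.5
eef_pos: [0.431, -0.1373, 0.1531]
ee_rot: [-3.141, 0.003, 0.159]
force: [-1.4, 0.5, 0.2]
width: 0.0878
```

Emit:
drive_tool --pt "0.07 0 -0.8 0 0 0" --pt "0 0 -0.8 0 0 0" --pt "0 0 -0.8 0 0 0" --pt "0 0 -0.6 0 0 0" --pt "0 0 0 0 0 0"

```text
t: 5.12
eef_pos: [0.4345, -0.1354, 0.0338]
ee_rot: [-3.141, 0.003, 0.163]
force: [-0.1, -1.0, 0.6]
width: 0.0877
```

Emit:
drive_tool --pt "0 0 0 0 0 0" --pt "0 0 0 0 0 0" --pt "0 0 0 0 0 0" --pt "0 0 0 0 0 0" --pt "0 0 0 0 0 0" --claw 0 --newtons 20

```text
t: 5.75
eef_pos: [0.4358, -0.1357, 0.0355]
ee_rot: [3.142, -0.002, 0.162]
force: [-2.5, 2.6, 7.5]
width: 0.0645
```

Emit:
drive_tool --pt "0 0 0 0 0 0" --pt "0 0 0 0 0 0" --pt "0 0 0 0 0 0" --pt "0 0 0 0 0 0" --newtons 50

```text
t: 6.25
eef_pos: [0.4358, -0.1357, 0.0355]
ee_rot: [3.141, -0.002, 0.162]
force: [-1.7, 2.2, 8.3]
width: 0.064
```

Emit:
drive_tool --pt "0 0 0.3 0 0 0" --pt "0 0 0.6 0 0 0" --pt "0 0 0.7 0 0 0" --pt "0 0 0.7 0 0 0" --pt "0 0 0.7 0 0 0"

```text
t: 6.88
eef_pos: [0.4346, -0.1359, 0.1561]
ee_rot: [-3.141, -0.0, 0.162]
force: [0.1, 0.4, -1.8]
width: 0.0644
```

Emit:
drive_tool --pt "0 0 0.7 0 0 -0.4" --pt "0 0 0.7 0 0 -0.5" --pt "0 -0.3 0.7 0 0 -0.5" --pt "-0.1 -0.6 0 0 0 -0.5" --pt "-0.1 -0.7 0 0 0 -0.5"

```text
t: 7.5
eef_pos: [0.4266, -0.2002, 0.2396]
ee_rot: [-3.141, -0.001, -0.09]
force: [-0.2, 0.1, -3.0]
width: 0.0646
```

Emit:
drive_tool --pt "0 -0.7 0 0 0 -0.5" --pt "0 -0.7 0 0 0 -0.3" --pt "0 -0.7 0 0 0 0" --pt "0 -0.5 0 0 0 0" --pt "0 0 0 0 0 0"

```text
t: 8.12
eef_pos: [0.4264, -0.3047, 0.2386]
ee_rot: [-3.141, 0.001, -0.175]
force: [-0.6, -0.3, -1.8]
width: 0.0647
```

```bash
cat > look.py <<'E'
from h import *
import sys
s=arm.get_state(); print(s["t"],s["eef_pos"],s["ee_rot"],s["force"])
G=np.array(s["eef_pos"]); out=[]
for cam in("scene","top"):
    im,d=arm.grab_frame(cam)
    for n in("mug_center","gate_mouth","crook","pad_eye","caddy"):
        r=arm.landmark_of(n,cam); print(cam,n,[(round(x["score"],2),w(x["point"],cam)) for x in r[:1]])
    r=arm.cut_out("camp_mug",cam)
    if r: np.save(f"held_{cam}.npy",cloud(r[0]["pixels"],d,cam))
    u,v=proj(G+[.05,0,0],cam)[0].astype(int); c=im[max(v-60,0):v+60,u-60:u+60]
    out.append(cv2.resize(c,(400,400),interpolation=cv2.INTER_CUBIC))
cv2.imwrite(f"pics/{sys.argv[1]}.png",np.hstack(out)[:,:,::-1])
E
python3 look.py held
```

```text
8.125 [ 0.4264 -0.3047  0.2386] [-3.1415  0.0009 -0.1751] [-0.6052 -0.2727 -1.8274]
scene mug_center [(0.64, array([ 0.4187, -0.3105,  0.2478]))]
scene gate_mouth [(0.82, array([ 0.4979, -0.3211,  0.2492]))]
scene crook [(0.78, array([ 0.4901, -0.3204,  0.2666]))]
scene pad_eye [(0.53, array([ 0.5682, -0.3303,  0.1495]))]
scene caddy [(0.8, array([ 0.6543, -0.342 , -0.0025]))]
top mug_center []
top gate_mouth []
top crook []
top pad_eye []
top caddy [(0.78, array([ 0.6498, -0.3426, -0.0003]))]
```

View pics/held.png

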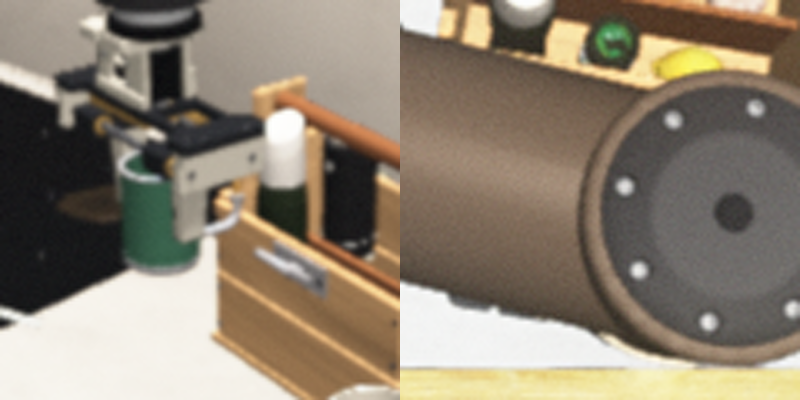

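Emit:
drive_tool --pt "0.4 -0.07 0 0 0 0" --pt "0.4 -0.07 0 0 0 0" --pt "0.4 -0.07 -0.2 0 0 0" --pt "0.14 -0.03 -0.3 0 0 0" --pt "0 0 -0.1 0 0 0"

```text
t: 9.45
eef_pos: [0.4803, -0.3131, 0.2124]
ee_rot: [-3.141, 0.003, -0.173]
force: [-0.3, 0.4, -2.2]
width: 0.0644
```

Emit:
drive_tool --pt "0 0 -0.05 0 0 0" --pt "0 0 -0.05 0 0 0" --pt "0 0 0 0 0 0"

```text
t: 9.82
eef_pos: [0.4806, -0.3134, 0.2109]
ee_rot: [3.142, -0.001, -0.173]
force: [-0.6, 0.3, -1.5]
width: 0.0643
```

Emit:
drive_tool --pt "0 0 -0.05 0 0 0" --pt "0 0 -0.05 0 0 0" --pt "0 0 -0.025 0 0 0" --pt "0 0 -0.025 0 0 0" --pt "0 0 0 0 0 0"

```text
t: 10.45
eef_pos: [0.4807, -0.3134, 0.2045]
ee_rot: [3.142, 0.0, -0.173]
force: [0.3, 1.5, -2.8]
width: 0.0639
```

Emit:
drive_tool --pt "0 0 -0.025 0 0 0" --pt "0 0 -0.025 0 0 0" --pt "0 0 0 0 0 0"

```text
t: 10.82
eef_pos: [0.4807, -0.3134, 0.2024]
ee_rot: [-3.142, 0.0, -0.173]
force: [0.2, -1.0, -1.5]
width: 0.0642
```

Emit:
drive_tool --pt "0 0 -0.025 0 0 0" --pt "0 0 -0.025 0 0 0" --pt "0 0 0 0 0 0"

```text
t: 11.2
eef_pos: [0.4806, -0.3134, 0.2004]
ee_rot: [-3.142, 0.0, -0.173]
force: [-0.1, 0.3, -3.0]
width: 0.0643
```

Emit:
drive_tool --pt "0 0 -0.025 0 0 0" --pt "0 0 0 0 0 0"

```text
t: 11.45
eef_pos: [0.4807, -0.3134, 0.1995]
ee_rot: [-3.142, 0.0, -0.173]
force: [-0.0, -0.1, -1.5]
width: 0.0641
```

Emit:
drive_tool --pt "0 0 -0.025 0 0 0" --pt "0 0 0 0 0 0"

```text
t: 11.7
eef_pos: [0.4807, -0.3134, 0.1985]
ee_rot: [-3.142, 0.0, -0.173]
force: [0.1, -1.0, -2.5]
width: 0.064
```

Emit:
drive_tool --pt "0 0 -0.025 0 0 0" --pt "0 0 0 0 0 0"

```text
t: 11.95
eef_pos: [0.4807, -0.3135, 0.1979]
ee_rot: [3.141, -0.0, -0.173]
force: [-1.3, 1.0, 1.2]
width: 0.064
```

Emit:
drive_tool --pt "0 0 -0.012 0 0 0" --pt "0 0 0 0 0 0"

```text
t: 12.2
eef_pos: [0.4807, -0.3135, 0.1976]
ee_rot: [3.141, -0.0, -0.173]
force: [-2.7, 2.3, 5.2]
width: 0.0642
```

Emit:
drive_tool --pt "0 0 0.2 0 0 0" --pt "-0.3 0.05 0 0 0 0" --pt "-0.4 0.07 0 0 0 0" --pt "-0.285 0.05 0 0 0 0" --pt "0 0 0 0 0 0"

```text
t: 12.82
eef_pos: [0.4403, -0.3065, 0.2054]
ee_rot: [-3.142, -0.001, -0.173]
force: [0.1, -0.8, -1.6]
width: 0.0643
```

Emit:
drive_tool --pt "0 0 -0.4 0 0 0" --pt "0 0 -0.5 0 0 0" --pt "0 0 -0.4 0 0 0" --pt "0 0 0 0 0 0" --pt "0 0 0 0 0 0"

```text
t: 13.45
eef_pos: [0.4418, -0.3068, 0.1533]
ee_rot: [3.141, -0.0, -0.173]
force: [-0.5, -0.7, -2.2]
width: 0.0644
```

Emit:
drive_tool --pt "0.098 -0.017 0 0 0 0" --pt "0.098 -0.017 0 0 0 0" --pt "0.049 -0.009 0 0 0 0" --pt "0 0 0 0 0 0"

```text
t: 13.95
eef_pos: [0.4513, -0.3084, 0.1531]
ee_rot: [3.142, -0.0, -0.173]
force: [-0.3, 0.8, -1.6]
width: 0.0646
```

Emit:
drive_tool --pt "0.049 -0.009 0 0 0 0" --pt "0 0 0 0 0 0"

```text
t: 14.2
eef_pos: [0.4532, -0.3087, 0.1531]
ee_rot: [3.142, -0.0, -0.173]
force: [0.2, -0.8, -1.8]
width: 0.0643
```

Emit:
drive_tool --pt "0.049 -0.009 0 0 0 0" --pt "0 0 0 0 0 0"

```text
t: 14.45
eef_pos: [0.455, -0.3091, 0.153]
ee_rot: [-3.142, 0.0, -0.173]
force: [0.3, -0.4, -1.1]
width: 0.0642
```

Emit:
drive_tool --pt "0.049 -0.009 0 0 0 0" --pt "0 0 0 0 0 0"

```text
t: 14.7
eef_pos: [0.4565, -0.3094, 0.1528]
ee_rot: [-3.141, 0.001, -0.173]
force: [-2.5, 0.6, -0.8]
width: 0.0643
```

Emit:
drive_tool --pt "0.049 -0.009 0 0 0 0" --pt "0 0 0 0 0 0"

```text
t: 14.95
eef_pos: [0.4586, -0.3097, 0.1528]
ee_rot: [-3.141, 0.001, -0.173]
force: [-3.2, 0.0, -2.1]
width: 0.0642
```

Emit:
drive_tool --pt "0.049 -0.009 0 0 0 0" --pt "0 0 0 0 0 0"

```text
t: 15.2
eef_pos: [0.4608, -0.3101, 0.1529]
ee_rot: [-3.142, 0.001, -0.173]
force: [-3.5, 0.5, -1.7]
width: 0.0643
```

Emit:
drive_tool --pt "0.049 -0.009 0 0 0 0" --pt "0 0 0 0 0 0"

```text
t: 15.45
eef_pos: [0.4628, -0.3105, 0.1529]
ee_rot: [-3.142, 0.0, -0.173]
force: [-4.2, 1.2, -2.3]
width: 0.0642
```

Emit:
drive_tool --pt "0.049 -0.009 0 0 0 0" --pt "0 0 0 0 0 0"

```text
t: 15.7
eef_pos: [0.4646, -0.3108, 0.1528]
ee_rot: [-3.141, 0.001, -0.173]
force: [-4.0, 0.3, -3.2]
width: 0.0644
```

Emit:
drive_tool --pt "0.049 -0.009 0 0 0 0" --pt "0 0 0 0 0 0"

```text
t: 15.95
eef_pos: [0.4666, -0.3111, 0.1528]
ee_rot: [-3.141, 0.001, -0.173]
force: [-3.1, -0.2, -4.1]
width: 0.0641
```

Emit:
drive_tool --pt "0.049 -0.009 0 0 0 0" --pt "0 0 0 0 0 0"

```text
t: 16.2
eef_pos: [0.4687, -0.3115, 0.1528]
ee_rot: [-3.141, 0.0, -0.173]
force: [-4.5, 0.1, -5.0]
width: 0.0644
```

Emit:
drive_tool --pt "0.049 -0.009 0 0 0 0" --pt "0 0 0 0 0 0"

```text
t: 16.45
eef_pos: [0.4708, -0.3119, 0.1529]
ee_rot: [-3.141, 0.0, -0.173]
force: [-3.0, -0.2, -5.5]
width: 0.0644
```

Emit:
drive_tool --pt "0.025 -0.004 0 0 0 0" --pt "0 0 0 0 0 0"

```text
t: 16.7
eef_pos: [0.4718, -0.3121, 0.153]
ee_rot: [-3.142, 0.0, -0.173]
force: [-3.8, 0.5, -5.1]
width: 0.0648
```

Emit:
drive_tool --pt "0.025 -0.004 0 0 0 0" --pt "0 0 0 0 0 0"

```text
t: 16.95
eef_pos: [0.4729, -0.3123, 0.1531]
ee_rot: [-3.142, -0.0, -0.173]
force: [-3.0, 0.4, -6.0]
width: 0.0643
```

Emit:
drive_tool --pt "0 0 -0.05 0 0 0" --pt "0 0 0 0 0 0"

```text
t: 17.2
eef_pos: [0.4731, -0.3123, 0.1509]
ee_rot: [3.142, -0.001, -0.173]
force: [-2.5, -0.4, -5.7]
width: 0.0641
```

Emit:
drive_tool --pt "0 0 -0.04 0 0 0" --pt "0 0 0 0 0 0"

```text
t: 17.45
eef_pos: [0.473, -0.3123, 0.1494]
ee_rot: [3.142, -0.0, -0.173]
force: [-1.1, 0.5, -6.1]
width: 0.0641
```

Emit:
drive_tool --pt "0 0 -0.05 0 0 0" --pt "0 0 0 0 0 0"

```text
t: 17.7
eef_pos: [0.473, -0.3123, 0.1473]
ee_rot: [-3.142, -0.0, -0.173]
force: [-0.4, -0.1, -8.6]
width: 0.0645
```

Emit:
drive_tool --pt "0 0 -0.05 0 0 0" --pt "0 0 0 0 0 0"

```text
t: 17.95
eef_pos: [0.4729, -0.3122, 0.1453]
ee_rot: [-3.142, -0.0, -0.173]
force: [-0.2, -0.5, -6.9]
width: 0.0642
```

Emit:
drive_tool --pt "0 0 -0.05 0 0 0" --pt "0 0 0 0 0 0"

```text
t: 18.2
eef_pos: [0.4737, -0.3126, 0.1441]
ee_rot: [3.141, -0.002, -0.173]
force: [-0.6, -0.1, -2.6]
width: 0.0647
```

Emit:
drive_tool --pt "0 0 -0.05 0 0 0" --pt "0 0 -0.05 0 0 0" --pt "0 0 0 0 0 0"

```text
t: 18.58
eef_pos: [0.4727, -0.3123, 0.1393]
ee_rot: [3.142, 0.0, -0.173]
force: [-0.1, -0.4, -2.2]
width: 0.0647
```

Emit:
drive_tool --pt "0 0 -0.04 0 0 0" --pt "0 0 0 0 0 0"

```text
t: 18.82
eef_pos: [0.4727, -0.3122, 0.1377]
ee_rot: [-3.142, 0.0, -0.173]
force: [0.8, 0.3, -1.6]
width: 0.0643
```

Emit:
drive_tool --pt "0 0 -0.03 0 0 0" --pt "0 0 0 0 0 0"

```text
t: 19.08
eef_pos: [0.4727, -0.3122, 0.1366]
ee_rot: [-3.142, 0.0, -0.173]
force: [-0.5, 0.3, -2.4]
width: 0.0646
```

Emit:
drive_tool --pt "0 0 -0.025 0 0 0" --pt "0 0 0 0 0 0"

```text
t: 19.32
eef_pos: [0.4728, -0.3123, 0.1357]
ee_rot: [3.142, -0.0, -0.173]
force: [0.2, -0.6, -0.6]
width: 0.0643
```

Emit:
drive_tool --pt "0 0 -0.02 0 0 0" --pt "0 0 0 0 0 0"

```text
t: 19.58
eef_pos: [0.4729, -0.3124, 0.1352]
ee_rot: [3.141, -0.001, -0.173]
force: [-1.1, 1.1, 1.5]
width: 0.0645
```

```bash
python3 look.py seated
```

```text
19.575 [ 0.4729 -0.3124  0.1352] [ 3.1414 -0.0006 -0.1728] [-1.1232  1.0726  1.5322]
scene mug_center [(0.73, array([ 0.4694, -0.3157,  0.1434]))]
scene gate_mouth [(0.63, array([ 0.5445, -0.3321,  0.1477]))]
scene crook [(0.93, array([ 0.5385, -0.3291,  0.1623]))]
scene pad_eye [(0.37, array([ 0.5654, -0.3309,  0.149 ]))]
scene caddy [(0.72, array([ 0.6513, -0.3409,  0.0011]))]
top mug_center [(0.39, array([ 0.4693, -0.3103,  0.1451]))]
top gate_mouth []
top crook []
top pad_eye []
top caddy [(0.8, array([ 0.6476, -0.3411, -0.0018]))]
```

View pics/seated.png

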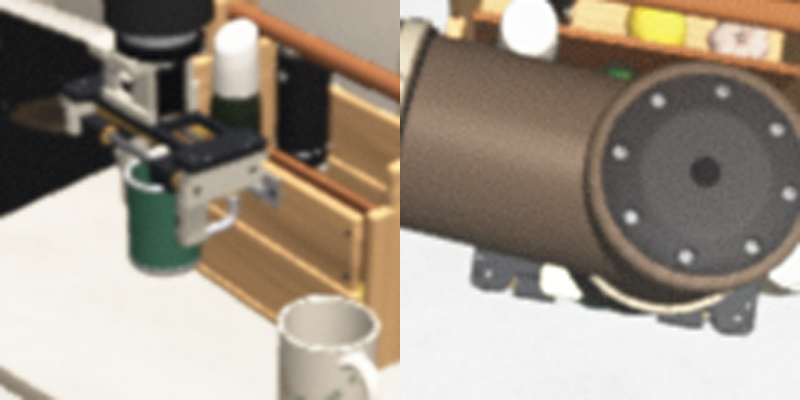

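Emit:
drive_tool --pt "0 0 0 0 0 0" --pt "0 0 0 0 0 0" --pt "0 0 0 0 0 0" --newtons 4

```text
t: 20.65
eef_pos: [0.4727, -0.3122, 0.1347]
ee_rot: [-3.141, 0.0, -0.173]
force: [0.5, 0.8, -0.5]
width: 0.065
```

Emit:
drive_tool --pt "0 0 0 0 0 0" --pt "0 0 0 0 0 0" --pt "0 0 0 0 0 0" --pt "0 0 0 0 0 0" --pt "0 0 0 0 0 0" --claw 1

```text
t: 21.28
eef_pos: [0.4727, -0.3123, 0.1349]
ee_rot: [3.142, 0.0, -0.173]
force: [0.5, -0.1, -0.6]
width: 0.0872
```

Emit:
drive_tool --pt "0 0 0 0 0 0" --pt "0 0 0 0 0 0" --pt "0 0 0 0 0 0" --pt "0 0 0 0 0 0" --pt "0 0 0 0 0 0"

```text
t: 21.9
eef_pos: [0.4727, -0.3123, 0.1349]
ee_rot: [-3.142, 0.0, -0.173]
force: [0.9, 0.3, -0.6]
width: 0.0877
```

```bash
python3 look.py rel
```

```text
21.9 [ 0.4727 -0.3123  0.1349] [-3.1416  0.     -0.1731] [ 0.8652  0.3205 -0.6157]
scene mug_center [(0.79, array([ 0.48  , -0.3194,  0.1222]))]
scene gate_mouth [(0.74, array([ 0.5473, -0.3282,  0.1533]))]
scene crook [(0.79, array([ 0.5329, -0.3259,  0.1633]))]
scene pad_eye [(0.49, array([ 0.5668, -0.3309,  0.1488]))]
scene caddy []
top mug_center []
top gate_mouth []
top crook [(0.49, array([ 0.6477, -0.3413, -0.0009]))]
top pad_eye []
top caddy [(0.76, array([ 0.6494, -0.3415, -0.0011]))]
```

View pics/rel.png

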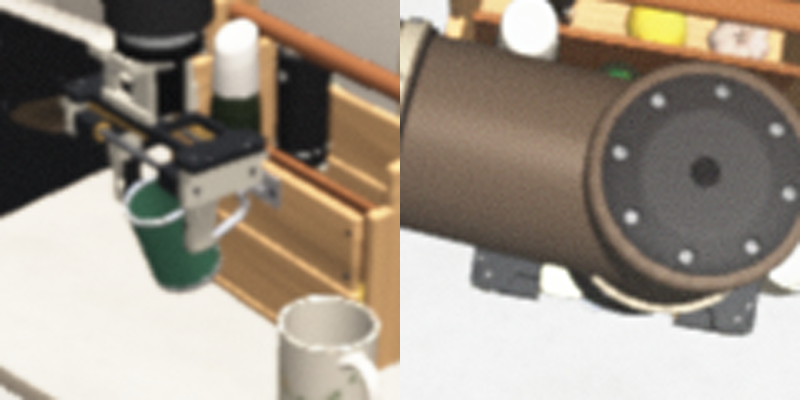

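Emit:
drive_tool --pt "0 0 0.3 0 0 0" --pt "0 0 0.5 0 0 0" --pt "0 0 0.7 0 0 0" --pt "0 0 0.8 0 0 0" --pt "0 0 0.8 0 0 0"

```text
t: 23.22
eef_pos: [0.4727, -0.3123, 0.2609]
ee_rot: [3.141, -0.001, -0.173]
force: [1.2, 0.2, -0.3]
width: 0.0873
```

Emit:
drive_tool --pt "0 1 0.3 0 0 0" --pt "0 1 0 0 0 0" --pt "0 1 0 0 0 0" --pt "0 1 0 0 0 0" --pt "0 1 0 0 0 0"

```text
t: 23.85
eef_pos: [0.4727, -0.1111, 0.272]
ee_rot: [-3.141, -0.001, -0.173]
force: [0.3, 1.3, -0.1]
width: 0.0877
```

Emit:
drive_tool --pt "0 1 0 0 0 0" --pt "0 1 0 0 0 0" --pt "0 1 0 0 0 0" --pt "0 0.5 0 0 0 0" --pt "0 0 0 0 0 0"

```text
t: 24.48
eef_pos: [0.4728, 0.0288, 0.2717]
ee_rot: [-3.141, -0.001, -0.171]
force: [0.5, -0.4, -0.4]
width: 0.0873
```

```bash
sed -i 's/G=np.array(s\["eef_pos"\])/G=np.array([.45,-.32,.14])/' look.py; python3 look.py fin; python3 - <<'E'
from h import *
for c in("scene","top"):
    arm.grab_frame(c)
    for n in("mug_flowered","teaspoon","crook","pad_eye"): print(c,n,[w(x["point"],c) for x in arm.landmark_of(n,c)[:1]])
E
```

```text
24.475 [0.4728 0.0288 0.2717] [-3.141  -0.0009 -0.1707] [ 0.4686 -0.3946 -0.4401]
scene mug_center [(0.89, array([ 0.4797, -0.3189,  0.1236]))]
scene gate_mouth [(0.88, array([ 0.5497, -0.3272,  0.1529]))]
scene crook [(0.9, array([ 0.5341, -0.3282,  0.1621]))]
scene pad_eye [(0.74, array([ 0.6516, -0.3415,  0.0004]))]
scene caddy [(0.84, array([ 0.6528, -0.3425, -0.0005]))]
top mug_center [(0.55, array([ 0.4822, -0.3131,  0.125 ]))]
top gate_mouth [(0.67, array([ 0.558 , -0.3239,  0.1526]))]
top crook [(0.66, array([ 0.5359, -0.3243,  0.1668]))]
top pad_eye [(0.48, array([ 0.5696, -0.3287,  0.1418]))]
top caddy [(0.56, array([ 0.6503, -0.3412, -0.0005]))]
scene mug_flowered [array([ 0.4916, -0.4934,  0.0004])]
scene teaspoon [array([0.4694, 0.0218, 0.0078])]
scene crook []
scene pad_eye [array([ 0.5722, -0.3324,  0.1502])]
top mug_flowered [array([ 0.4922, -0.4919, -0.0004])]
top teaspoon [array([0.4771, 0.0266, 0.0034])]
top crook [array([ 0.5362, -0.3246,  0.1675])]
top pad_eye [array([ 0.5705, -0.3301,  0.141 ])]
```

View pics/fin.png

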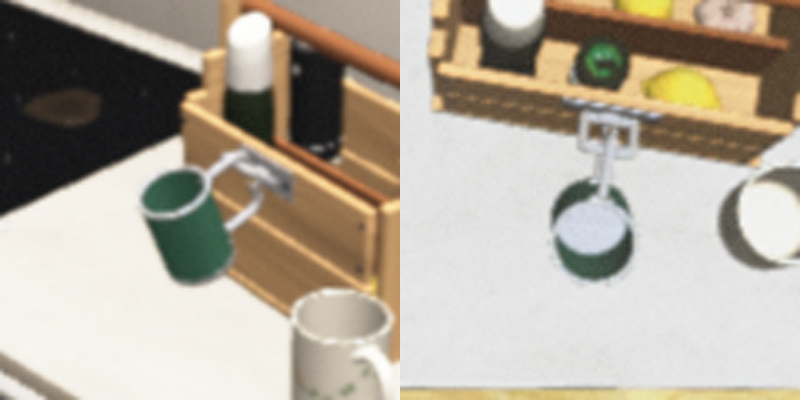

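```bash
python3 -c "
from station import arm; print(arm.job_done())"
```

```text
the job is handed in; nothing more can be done
None
```

The green mug now hangs by its handle from the caddy's ring, tipped about 0.4 rad with its mouth up and its centre about 0.12 m above the worktop. I handed the job in at about 25 s of the 58 s.

- **Finding the ring:** I touched the ring's bar lightly from above with the handle's lower arm. That put the bar's height at 168 mm, which matched the camera estimate.
- **Opening the gate:** I pressed the gate about 17 mm onto the bar. The push along x stayed under 5 N, and the most I read on the wrist in any direction was about 9 N, including the mug's weight.
- **Seating:** I lowered the mug until the gate load vanished, then felt the bar touch the upper arm, and let go.

**Last checks:**
- The estimated crook position is about 36 mm in front of the board and centred on the ring.
- The caddy, flowered mug and teaspoon are where they were, within the roughly 4 mm the cameras can tell.
- The gripper is well clear and touches nothing.

**Weak points:**
- I could not see the gate shut directly. I infer it from the force dropping away as the bar passed the gate's end.
- In the close-up taken after withdrawing, one scene-camera reading of the ring plate fell on the caddy's origin instead. The next look put the plate back in its place.

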